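# Hold a sprung thickness probe square on the marked spot

## Task

Pluck the orange-headed thickness probe upward out of its pocket in the tray and hold its brass tip inside the red ring on the sloping steel plate, square to the plate and pressed lightly so that the sprung tip is about half pushed in. Never press hard, and leave the other two probes, the jar and the tape roll alone. Finish while still holding the probe there, with the tip steady on the spot.

Things in the scene. Friction and masses are not known exactly. Their poses are not given: they have to be found in the camera images.
- probe: ORANGE-headed probe, loose, about 70 g, tip down in any of 3 pockets. Origin: on its axis at the collar's underside; z runs from tip to head. Collar 27 mm dia, z 0 to 4 mm; square head 18 x 18 mm, sides along x and y, z 4 to 40 mm (grip it here from above across two flats). Steel shank 16 mm dia, z 0 to -18 mm; brass tip 10 mm dia, flat end at z -28 mm when not pressed
- tip_face (a point): Centre of the flat end face of the orange probe's brass tip, 28 mm below the probe's origin when not pressed; moves toward the head as the tip is pushed in
- probe_tip (a joint): How far the orange probe's sprung brass tip is pushed in along the probe's axis, in m: 0 = fully out, 0.008 = hard against its stop. Spring: 1.2 N to start moving, then 0.6 N per mm (3.6 N at half travel, 6 N at the end)
- blue_probe: A like probe with a BLUE head, same shape and size, standing in another pocket; leave it there
- white_probe: A like probe with a WHITE head, same shape and size, standing in another pocket; leave it there
- pocket_tray: Grey pocket tray, fixed, 80 (x; 90 at its foot strips) x 165 (y) x 42 (z) mm, origin at the centre of its underside. Three round pockets 20 mm wide, 36 mm deep, in a row at y = -55, 0, +55 mm. The collar of a probe rests on the tray's top, so the probe's origin is 42 mm above the tray's
- sine_plate: Sine plate, fixed: grey base 112 (x) x 96 (y) x 10 mm carrying a bare steel plate 100 x 86 x 10 mm tilted 15 degrees, low edge at the base's -x side (about 30 mm high), high edge at +x (about 56 mm high). Origin: centre of the underside of the base. Beyond the table's right (-y) end stands its tall tubular push handle, a fixed obstacle: come to the work over the near edge, not through it
- spot: Marked spot: red ring (29 mm outside, 24 mm inside dia, white inside, red centre dot) on the middle of the sloping plate. Origin: the ring's centre on the plate's surface, 43 mm above the sine plate's origin. z: outward normal of the plate, 15 degrees from vertical, leaning to the sine plate's -x; x points up the slope
- seal_jar: Clear jar with black lid, 58 mm diameter, 56 mm tall, loose bystander; origin at the centre of its underside
- thread_tape: White roll of thread tape lying flat, 54 mm diameter, 15 mm high, loose bystander; origin at the centre of its underside

How it is judged:
By the outcome, as a careful person would: the job done as asked, in the order asked, and still so for the second after the job is handed in, while the arm keeps its last pose, push and grip.
It also fails if it takes over 45 s, if anything falls off the work surface, if the arm or the gripper's body presses on something with over 40 N, if the wrist force passes 120 N, or if a joint passes its speed limit or range.

## Robot

A 6-joint arm with a two-finger parallel gripper is mounted at the origin on a cart in front of the work surface, level with it; the furniture and walls round the work are solid. World frame = base frame: x ahead of the robot, y to its left, z up, the work surface at z = 0. Lengths are in m, angles in rad, forces in N, time in s.
With the tool pointing down it reaches from about 0.325 to 0.75 m from the base axis. Payload 7.6 kg.
Tool frame: the origin (TCP) lies on the centre line of the jaws, within the pads' length; the fingertips stand 11 mm ahead of it and the grasp point (between the pads) lies 8 mm behind it; z points along the fingers, y is the direction in which the jaws open and shut (so a half turn about z gives the same grasp; the last joint's range is limited). The gripper opens to 85 mm and grips with 20 to 120 N. Pads are 22 mm wide; open, the fingers measure 114 mm over their backs; the gripper's body (76 mm by 85 mm) begins 54 mm behind the grasp point. The pads swing forward as they close: fully open they stand 13 mm farther back than shut.
Start: joints at [1.076, 0.052, 1.401, -0, 1.689, -0.07], TCP at [0.216, 0.478, 0.242] pointing down, gripper open.
Joint ranges: [-2.9, 2.9], [-0.91, 2.17], [0.12, 2.37], [-1.06, 4.2], [0.26, 2.73], [-2.93, 2.93]. Speed limits (rad/s): [2.57, 2.57, 3.01, 3.14, 3.14, 3.14].

## Interface

Orientations are given as a rotation vector (axis times angle).
In Python, from rig import bot, capture gives the robot as it stands. The module is installed in compiled form; this text tells all that it offers.
- The arm moves only by the tool apply_moves, never from a script. Its argument "commands" is a list of rows, each a list of 5 numbers: the shift along the tool's x, y, z in m, then the turn about the tool's z in degrees, then the gripper's target within -1 to 1 (fully open at 1, half-way at 0, shut at -1). A call has 1 to 20 rows; each row shifts and turns the commanded pose from where the row before left it, along the tool's axes as they then stand; what a row does not reach is not made up. A row lasts 1/8 s, in which the tool goes at most 62.5 mm and 10.7 degrees, less where a joint would pass 70% of its speed; a pose out of reach is approached as far as the arm can. A call with a gripper value outside its range is refused whole. The fingers move at their own pace and stop on an object; "newtons" is the grip in N (left out, the last holds). Time passes only in rows, so rows that do not move let the fingers close. It gives the time, the measured TCP pose, the force and the opening at its end, in the units of the state.
- bot.sense(): the state, without advancing time (a new reading comes with each control period).
- capture(name): name is "side" or "top" or "wrist"; returns a dict with "color" (400x640x3 uint8, red, green, blue), "fov_y" (degrees; the focal length in pixels is half the picture's height over the tangent of half this angle, whatever the lens; pixels are square), "cx", "cy" (the principal point, pixels), "xyz" and "attitude" of the camera in the world. Camera axes: x right, y up, looking along -z (the intrinsics and any distortion apply to the point x, -y, -z); pixel columns grow to the right and rows downward; lengths in m; the calibration is good to about 2 mm. A picture is of the moment at which its call begins. There is no depth.
- bot.hand_in(): hands the job in, once; it reports no verdict.
The state is a dict: "clock": time; "joints": joint angles; "qvel": joint speeds; "tau": joint torques, N m; "tool_pos": TCP position; "eef_rot": TCP orientation; "wrist_force": force on the tool from outside, world axes, zero at the start; "ft_torque": the same for the moment, N m; "finger_gap": opening from 0.0 (shut) to 1.0 (fully open).
Only numpy, scipy, OpenCV 4.12 (cv2) and the standard library are available. Lean on these libraries where they do the work, as an engineer would, in place of code of your own. Each camera call takes 0.05 s, during which the arm holds its last target.

## Working session

There is one attempt and no reset: what is moved stays moved. The work goes in short steps, Python scripts to look and compute and a tool call to move; the robot and the scene stay as the last step left them, time stands still between calls to the robot, and variables do not carry over. Pictures are saved under pics/ and viewed, and the job is handed in when it is done.

Besides the shell and the picture viewer there is one more tool, called after "Request:" as name(argument=value, ...), one argument or row to a line, values as JSON. apply_moves: Moves the arm, as the interface text tells. Its arguments: {"type":"object","properties":{"commands":{"type":"array"},"newtons":{"type":"number"}},"required":["commands"]}

```bash
mkdir -p pics; ls; python3 - <<'E'
from rig import bot,capture
import cv2
print(bot.sense())
for n in ("side","top","wrist"):
    c=capture(n); cv2.imwrite(f"pics/{n}0.png",c["color"][:,:,::-1])
    print(n,{k:v for k,v in c.items() if k!="color"})
E
```

```text
pics
{'clock': 0.0, 'joints': array([ 1.07571072e+00,  5.28125443e-02,  1.40170758e+00,  3.13765426e-05,
        1.68861511e+00, -7.03080645e-02]), 'qvel': array([ 0.00055236,  0.00026385,  0.0011685 , -0.00100079, -0.00015238,
       -0.00151031]), 'tau': array([ 6.53115058e-04, -3.81656170e+01, -3.60199714e+01, -1.01592691e-04,
        6.02233587e-03,  2.45180524e-05]), 'tool_pos': array([0.21620302, 0.47810598, 0.24149375]), 'eef_rot': array([-6.62131081e-01, -3.07055207e+00,  2.31291492e-03]), 'wrist_force': array([ 0.35861491, -0.54671664, -0.13184356]), 'ft_torque': array([0.00572367, 0.03821967, 0.01833536]), 'finger_gap': 1.000813819967064}
side {'fov_y': 48.36682572844196, 'cx': 321.4800437605901, 'cy': 199.2952841911654, 'xyz': array([ 0.21418058, -0.58082712,  0.54277054]), 'attitude': array([ 0.95391969, -0.26856273, -0.54285297])}
top {'fov_y': 50.70732009227408, 'cx': 314.3502695261389, 'cy': 202.3919973667233, 'xyz': array([0.50566707, 0.01997839, 1.01037211]), 'attitude': array([ 0.07953294, -0.0944523 , -1.54535146])}
wrist {'fov_y': 65.74609432620163, 'cx': 323.2197653551797, 'cy': 201.59887507114783, 'xyz': array([0.1557194 , 0.5042409 , 0.37343849]), 'attitude': array([-0.23661834, -0.15053022,  1.13968945])}
```

View pics/side0.png

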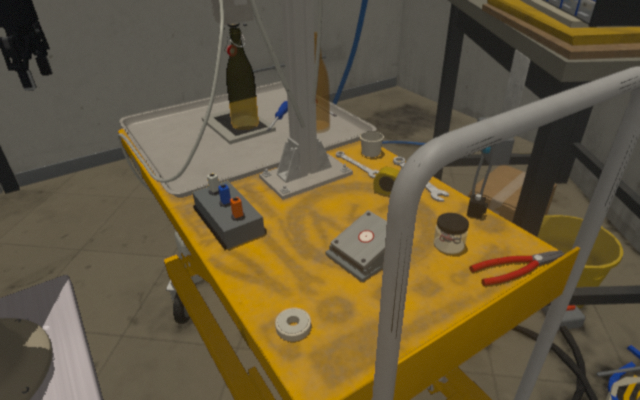

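View pics/top0.png

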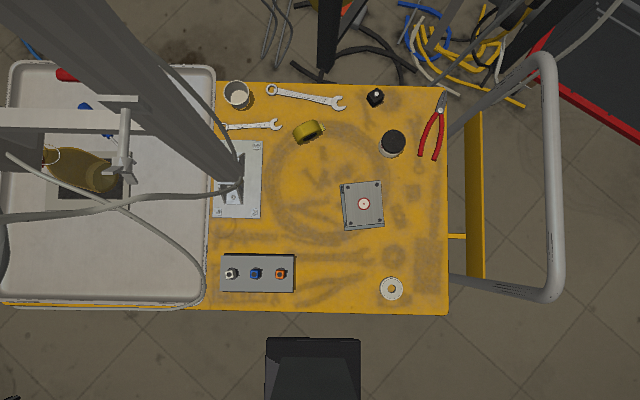

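View pics/wrist0.png

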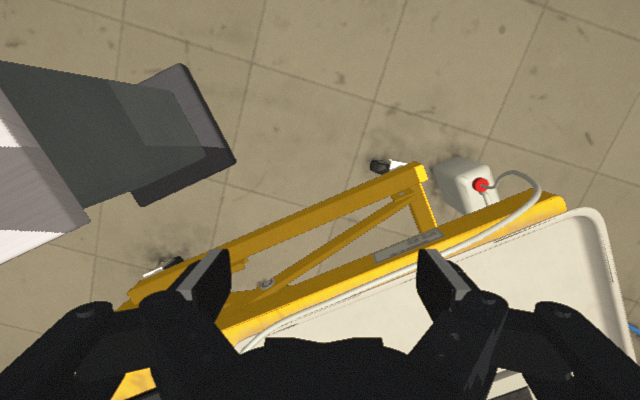

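The side picture shows the tray on the left with white, blue and orange heads at (213,178), (224,190) and (237,203). The sine plate's ring is at (367,236). In the top picture the orange head is at about (281,274) and the ring at (364,204). Next I'll enlarge both areas.

```bash
cat > h.py <<'E'
import numpy as np, cv2
from scipy.spatial.transform import Rotation as R
from scipy.optimize import least_squares
def f(c): return 200/np.tan(np.radians(c["fov_y"]/2))
def proj(c,P):
    p=R.from_rotvec(c["attitude"]).inv().apply(np.atleast_2d(P)-c["xyz"])
    return np.c_[c["cx"]+f(c)*p[:,0]/-p[:,2], c["cy"]+f(c)*p[:,1]/p[:,2]]
def ray(c,uv):
    uv=np.atleast_2d(uv); d=np.c_[(uv[:,0]-c["cx"])/f(c),-(uv[:,1]-c["cy"])/f(c),-np.ones(len(uv))]
    return R.from_rotvec(c["attitude"]).apply(d)
def atz(c,uv,z):
    d=ray(c,uv); return c["xyz"]+d*((z-c["xyz"][2])/d[:,2])[:,None]
def tri(obs):
    def e(P): return np.concatenate([(proj(c,P)[0]-uv) for c,uv in obs])
    s=least_squares(e,[.5,0,.05]); return s.x,np.abs(s.fun).max()
def crop(c,u0,v0,w,h,k,name):
    cv2.imwrite("pics/"+name,cv2.resize(np.ascontiguousarray(c["color"][v0:v0+h,u0:u0+w,::-1]),None,fx=k,fy=k,interpolation=cv2.INTER_CUBIC))
E
python3 - <<'E'
from rig import bot,capture
from h import *
t=capture("top"); s=capture("side")
crop(t,210,240,100,65,8,"t_tray.png"); crop(t,325,170,75,70,8,"t_plate.png")
crop(s,185,165,90,85,7,"s_tray.png"); crop(s,320,200,80,80,7,"s_plate.png")
E
```

```text
(no output)
```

View pics/t_tray.png

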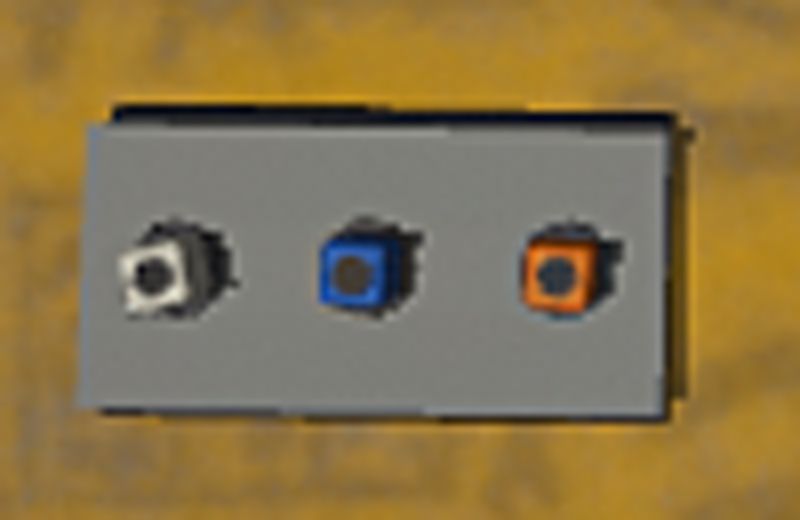

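View pics/t_plate.png

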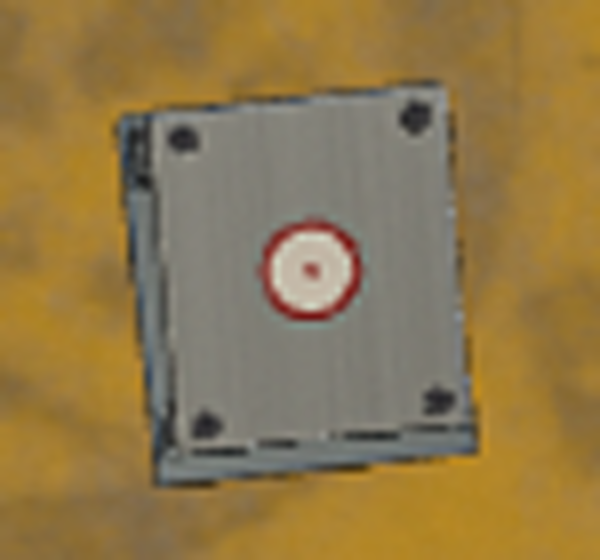

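View pics/s_tray.png

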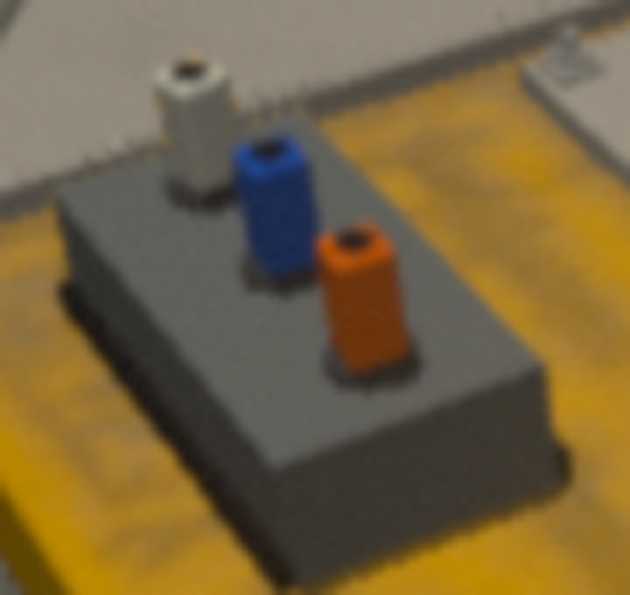

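View pics/s_plate.png

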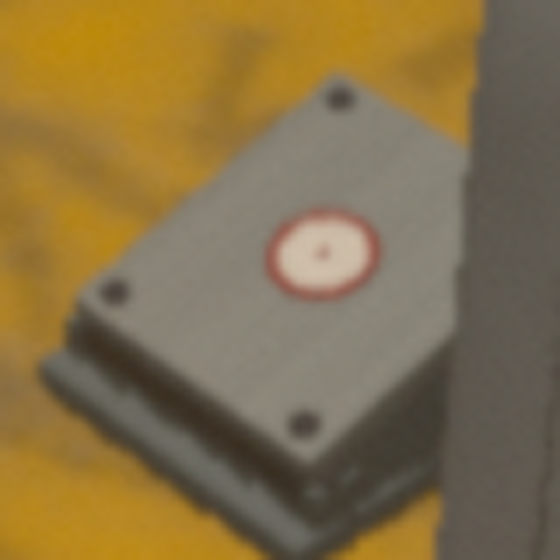

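```bash
python3 - <<'E'
from rig import bot,capture
from h import *
t=capture("top"); s=capture("side")
T=lambda u,v,u0,v0,k:np.array([u0+(u+.5)/k-.5,v0+(v+.5)/k-.5])
for n,a,b in (("orange",T(558,277,210,240,8),T(355,239,185,165,7)),("blue",T(353,275,210,240,8),T(268,150,185,165,7)),("ring",T(311,270,325,170,8),T(323,253,320,200,7))):
    print(n,tri([(t,a),(s,b)]),atz(t,a,.043 if n=="ring" else .082),atz(s,b,.043 if n=="ring" else .082))
# tray corners z .042
for u,v in((88,125),(668,128),(665,415),(80,408)): print("traytop",atz(t,T(u,v,210,240,8),.042))
b=[atz(t,T(u,v,325,170,8),z)[0] for (u,v,z) in ((184,138,.052),(416,117,.052),(440,400,.034),(207,425,.034))]
print(np.array(b)); d=b[0]-b[3]+b[1]-b[2]; e=b[0]-b[1]+b[3]-b[2]
print("yaw x",np.degrees(np.arctan2(d[1],d[0])),"yaw y",np.degrees(np.arctan2(e[1],e[0]))-90)
for u,v in((535,240),(600,240),(588,310),(523,303)): print("head",atz(t,T(u,v,210,240,8),.082))
E
```

```text
orange (array([0.45084547, 0.08459044, 0.08435148]), np.float64(0.03630354761844501)) [[0.45078482 0.08472158 0.082     ]] [[0.45200448 0.08803481 0.082     ]]
blue (array([0.44982973, 0.14015729, 0.08383997]), np.float64(0.16335019339112478)) [[0.45007192 0.14025677 0.082     ]] [[0.45050801 0.14320453 0.082     ]]
ring (array([ 0.61384696, -0.10093219,  0.04486964]), np.float64(0.11879907450207838)) [[ 0.61433674 -0.10134457  0.043     ]] [[ 0.61515875 -0.09905917  0.043     ]]
traytop [[0.48802028 0.22219135 0.042     ]]
traytop [[0.49095182 0.05760879 0.042     ]]
traytop [[0.41071503 0.05615194 0.042     ]]
traytop [[0.40902373 0.22067134 0.042     ]]
[[ 0.6505541  -0.06333716  0.052     ]
 [ 0.65830188 -0.12997718  0.052     ]
 [ 0.57831391 -0.14032644  0.034     ]
 [ 0.56944568 -0.07277619  0.034     ]]
yaw x 7.002851873420334 yaw y 7.058678024874823
head [[0.46056225 0.09128141 0.082     ]]
head [[0.46096075 0.07364578 0.082     ]]
head [[0.44214042 0.07631507 0.082     ]]
head [[0.44361708 0.09397212 0.082     ]]
```

```bash
python3 - <<'E'
from rig import bot,capture
from h import *
s=bot.sense(); M=R.from_rotvec(s["eef_rot"]).as_matrix(); print(M.round(3))
d=np.array([.34,.086,.24])-s["tool_pos"]; print(M.T@d)
w=capture("wrist"); Mc=R.from_rotvec(w["attitude"]).as_matrix(); print(M.T@Mc, M.T@(w["xyz"]-s["tool_pos"]), s["clock"])
E
```

```text
[[-0.911  0.412 -0.   ]
 [ 0.412  0.911 -0.   ]
 [-0.    -0.    -1.   ]]
[-0.27434713 -0.30647777  0.00220409]
[[ 5.13482066e-04  9.64970264e-01  2.62358774e-01]
 [ 9.99999787e-01 -6.01279185e-04  2.54363806e-04]
 [ 4.03204379e-04  2.62358588e-01 -9.64970367e-01]] [ 0.06592642 -0.00133813 -0.13188325] 0.35
```

Request:
apply_moves(
  commands=[
    [-0.028, -0.03, 0, 0, -0.15],
    [-0.028, -0.03, 0, 0, -0.15],
    [-0.028, -0.03, 0, 0, -0.15],
    [-0.028, -0.03, 0, 0, -0.15],
    [-0.028, -0.03, 0, 0, -0.15],
    [-0.028, -0.03, 0, 0, -0.15],
    [-0.028, -0.03, 0, 0, -0.15],
    [-0.028, -0.03, 0, 0, -0.15],
    [-0.028, -0.03, 0, 0, -0.15],
    [-0.028, -0.03, 0, 0, -0.15],
    [0, 0, 0, -8, -0.15],
    [0, 0, 0, -8, -0.15],
    [0, 0, 0, -8, -0.15],
    [0, 0, 0, 0, -0.15],
    [0, 0, 0, 0, -0.15],
  ],
)

```text
clock: 2.28
tool_pos: [0.3478, 0.0897, 0.2423]
eef_rot: [0.013, 3.141, 0.0]
wrist_force: [0.4, -0.2, 0.4]
finger_gap: 0.425
```

```bash
python3 - <<'E'
from rig import bot,capture
from h import *
s=bot.sense(); print(s["clock"],s["tool_pos"],R.from_rotvec(s["eef_rot"]).as_matrix().round(3),s["finger_gap"],s["joints"].round(2),s["wrist_force"])
w=capture("wrist");cv2.imwrite("pics/w1.png",w["color"][:,:,::-1])
E
```

```text
2.275 [0.34782779 0.0896612  0.24233449] [[-1.     0.009  0.   ]
 [ 0.009  1.     0.   ]
 [-0.     0.    -1.   ]] 0.4250811164981672 [ 0.15 -0.44  1.83  0.    1.75 -1.41] [ 0.39130124 -0.1734941   0.40266798]
```

View pics/w1.png

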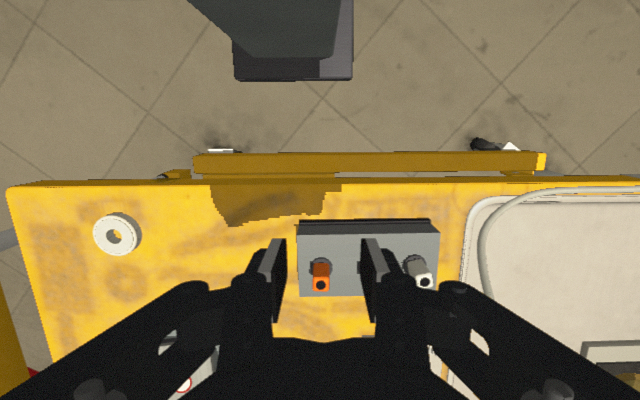

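The wrist view shows the orange head between the open fingers at about (321,283) and the white head at (423,282). The blue head is hidden behind a finger. Next I'll enlarge the orange head to read its yaw.

```bash
python3 - <<'E'
from rig import bot,capture
from h import *
w=capture("wrist");crop(w,290,210,150,100,5,"w1c.png")
E
```

```text
(no output)
```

View pics/w1c.png

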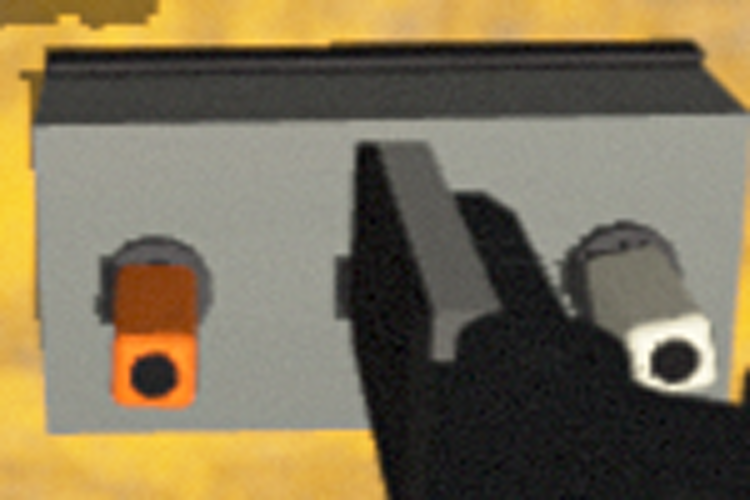

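```bash
python3 - <<'E'
from rig import bot,capture
from h import *
w=capture("wrist");s=bot.sense()
T=lambda u,v:np.array([290+(u+.5)/5-.5,210+(v+.5)/5-.5])
c=np.array([atz(w,T(u,v),.082)[0] for u,v in((117,333),(197,333),(195,408),(112,404))]); print(c)
for i,j in((0,1),(3,2),(0,3),(1,2)): d=c[j]-c[i]; print(np.degrees(np.arctan2(d[1],d[0]))%90, np.linalg.norm(d))
print("ctr",atz(w,T(154,376),.082),c.mean(0),"bluetray corners",[atz(w,T(*p),.042)[0] for p in((35,125),(748,113),(45,432))])
t=[atz(capture("top"),(p[0],p[1]),.082) for p in [(210+558.5/8-.5,240+277.5/8-.5)]];print(t)
M=R.from_rotvec(s["eef_rot"]).as_matrix();print(M.T@(np.array([.451,.0860,.12])-s["tool_pos"]))
E
```

```text
[[0.44161278 0.0768697  0.082     ]
 [0.4417277  0.09362183 0.082     ]
 [0.45939084 0.09315976 0.082     ]
 [0.45831533 0.07554658 0.082     ]]
89.60693075602725 0.016752531306923463
86.5056981051002 0.017645987301134446
85.47070237234436 0.016754879450861924
88.50147797197879 0.01766918098082672
ctr [[0.45173261 0.08452299 0.082     ]] [0.45026166 0.08479947 0.082     ] bluetray corners [array([0.41058337, 0.05728084, 0.042     ]), array([0.4087816 , 0.22035367, 0.042     ]), array([0.49006975, 0.05735599, 0.042     ])]
[array([[0.45078482, 0.08472158, 0.082     ]])]
[-0.10321237 -0.00294535  0.12227904]
```

Request:
apply_moves(
  commands=[
    [-0.0206, -0.0008, 0.015, 1, -0.15],
    [-0.0206, -0.0008, 0.015, 1, -0.15],
    [-0.0206, -0.0008, 0.03, 0, -0.15],
    [-0.0206, -0.0007, 0.03, 0, -0.15],
    [-0.0206, -0.0007, 0.032, 0, -0.15],
    [0, 0, 0, 0, -0.15],
    [0, 0, 0, 0, -0.15],
  ],
)

```text
clock: 3.35
tool_pos: [0.4508, 0.0828, 0.1214]
eef_rot: [0.064, 3.14, 0.0]
wrist_force: [0.8, -1.2, 1.4]
finger_gap: 0.427
```

```bash
python3 - <<'E'
from rig import bot,capture
from h import *
s=bot.sense(); print(s["clock"],s["tool_pos"],s["joints"].round(2),s["wrist_force"])
w=capture("wrist");cv2.imwrite("pics/w2.png",w["color"][:,:,::-1])
c=capture("side");crop(c,165,100,130,130,5,"s2.png")
c=capture("top");crop(c,210,220,110,90,7,"t2.png")
E
```

```text
3.35 [0.45075014 0.08283259 0.12136174] [ 0.1  -0.06  1.76  0.    1.44 -1.43] [ 0.75697641 -1.21230021  1.36368569]
```

View pics/w2.png

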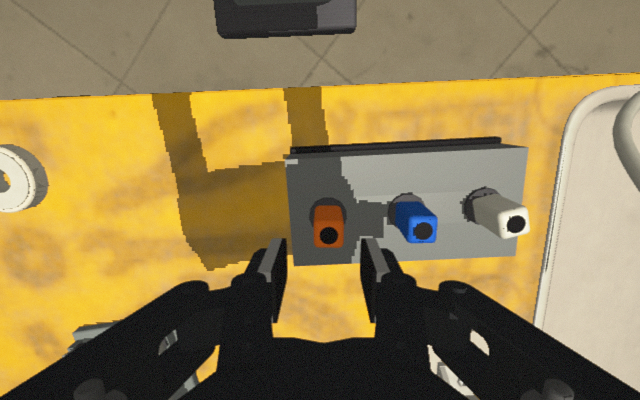

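View pics/s2.png

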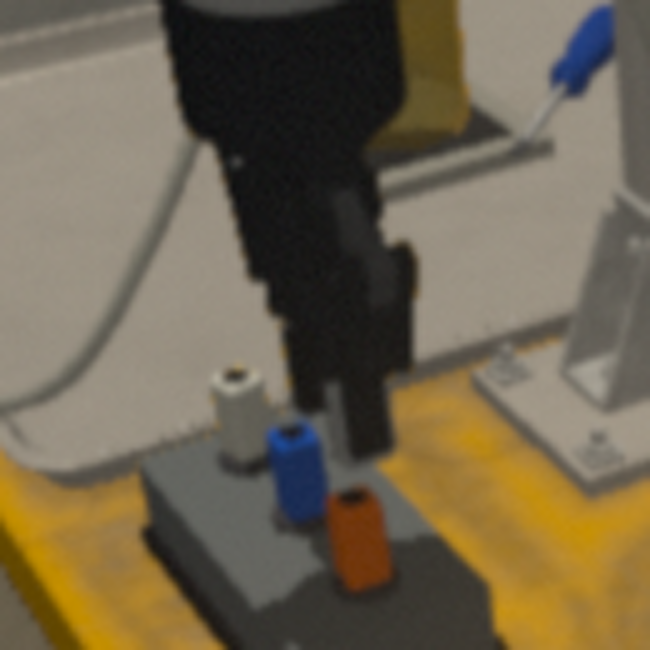

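View pics/t2.png

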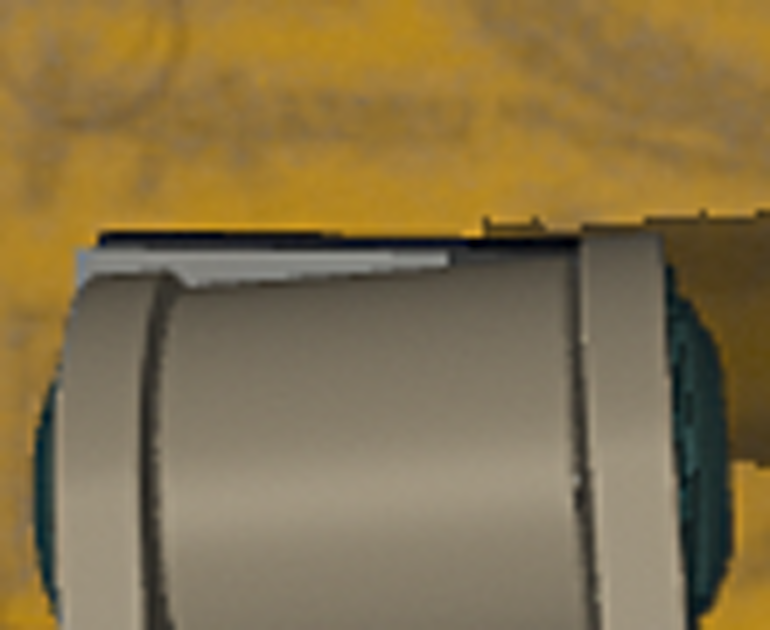

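Request:
apply_moves(
  commands=[
    [0, 0.002, 0, 0, -0.15],
    [0, 0, 0.015, 0, -0.15],
    [0, 0, 0.015, 0, -0.15],
    [0, 0, 0.015, 0, -0.15],
    [0, 0, 0.014, 0, -0.15],
    [0, 0, 0, 0, -0.15],
    [0, 0, 0, 0, -0.15],
  ],
  newtons=20,
)

```text
clock: 4.38
tool_pos: [0.451, 0.0847, 0.0616]
eef_rot: [0.064, 3.14, 0.0]
wrist_force: [-0.1, -0.5, 0.5]
finger_gap: 0.422
```

```bash
python3 - <<'E'
from rig import bot,capture
from h import *
s=bot.sense(); print(s["clock"],s["tool_pos"],s["wrist_force"])
w=capture("wrist");cv2.imwrite("pics/w3.png",w["color"][:,:,::-1])
c=capture("side");crop(c,165,120,130,130,5,"s3.png")
E
```

```text
4.375 [0.45104015 0.08474234 0.06161927] [-0.07021756 -0.50764731  0.4924268 ]
```

View pics/w3.png

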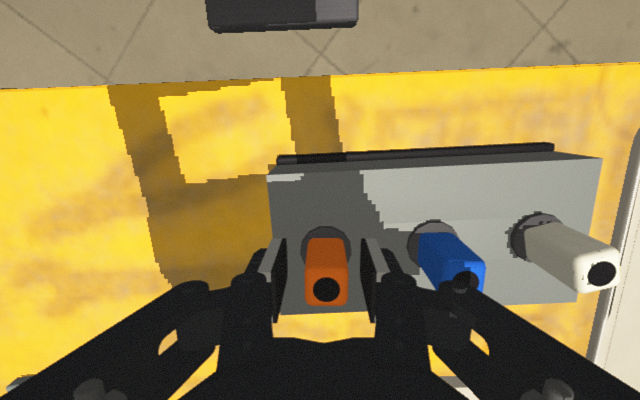

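View pics/s3.png

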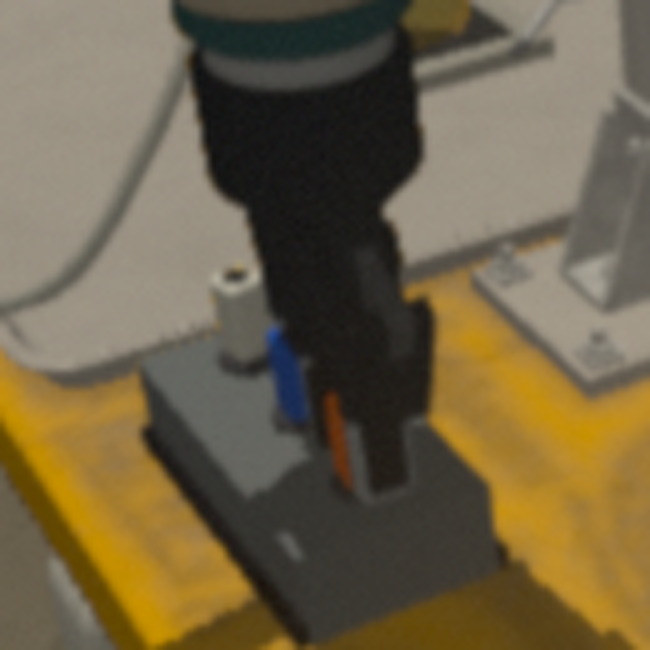

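The fingers straddle the orange head, with its hole at (326,288) and the pads at u of about 280 and 365. The blue head is clear at u over 420. I'll close at 20 N.

Request:
apply_moves(
  commands=[
    [0, 0, 0, 0, -0.4],
    [0, 0, 0, 0, -0.55],
    [0, 0, 0, 0, -0.7],
    [0, 0, 0, 0, -0.85],
    [0, 0, 0, 0, -1],
    [0, 0, 0, 0, -1],
    [0, 0, 0, 0, -1],
    [0, 0, 0, 0, -1],
  ],
  newtons=20,
)

```text
clock: 5.48
tool_pos: [0.451, 0.0848, 0.0617]
eef_rot: [0.064, 3.14, 0.0]
wrist_force: [-0.9, 1.4, 5.3]
finger_gap: 0.208
```

```bash
python3 - <<'E'
from rig import bot,capture
from h import *
s=bot.sense(); print(s["clock"],s["tool_pos"],s["wrist_force"],s["ft_torque"])
w=capture("wrist");crop(w,240,200,160,130,5,"w4.png")
E
```

```text
5.475 [0.45098481 0.08480636 0.06165949] [-0.94602855  1.38159556  5.27450815] [0.17584863 0.11082472 0.00915028]
```

View pics/w4.png

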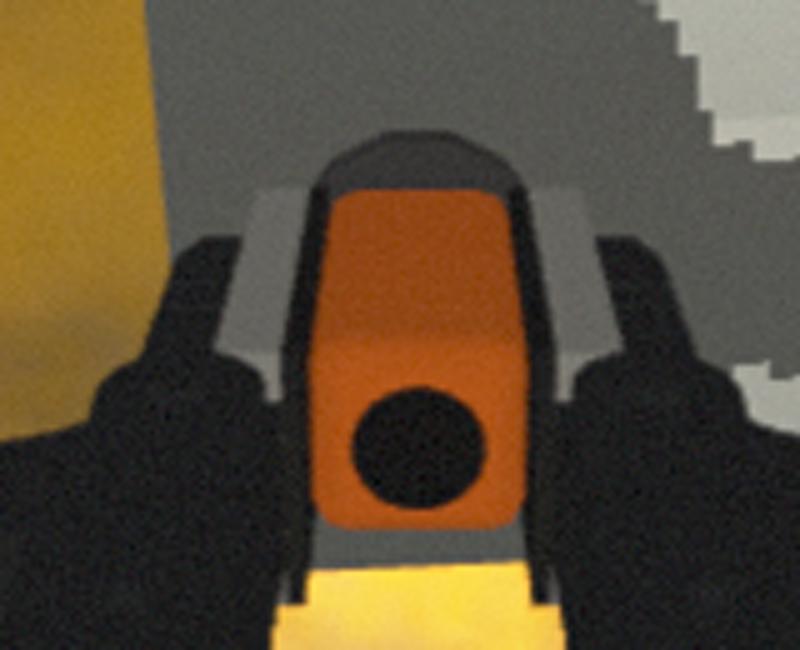

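Request:
apply_moves(
  commands=[
    [0, 0, -0.007, 0, -1],
    [0, 0, -0.007, 0, -1],
    [0, 0, -0.007, 0, -1],
    [0, 0, 0, 0, -1],
    [0, 0, 0, 0, -1],
  ],
)

```text
clock: 6.15
tool_pos: [0.4506, 0.0847, 0.0821]
eef_rot: [-0.064, -3.141, -0.0]
wrist_force: [0.4, -0.2, -1.2]
finger_gap: 0.207
```

```bash
python3 - <<'E'
from rig import bot,capture
from h import *
s=bot.sense(); print(s["clock"],s["tool_pos"],s["wrist_force"],s["ft_torque"])
w=capture("wrist");crop(w,240,200,160,130,5,"w5.png")
c=capture("side");crop(c,165,120,130,130,5,"s5.png")
E
```

```text
6.15 [0.45062049 0.0846666  0.08213702] [ 0.41809688 -0.23951143 -1.15735389] [ 0.01252978 -0.05883594  0.03015478]
```

View pics/w5.png

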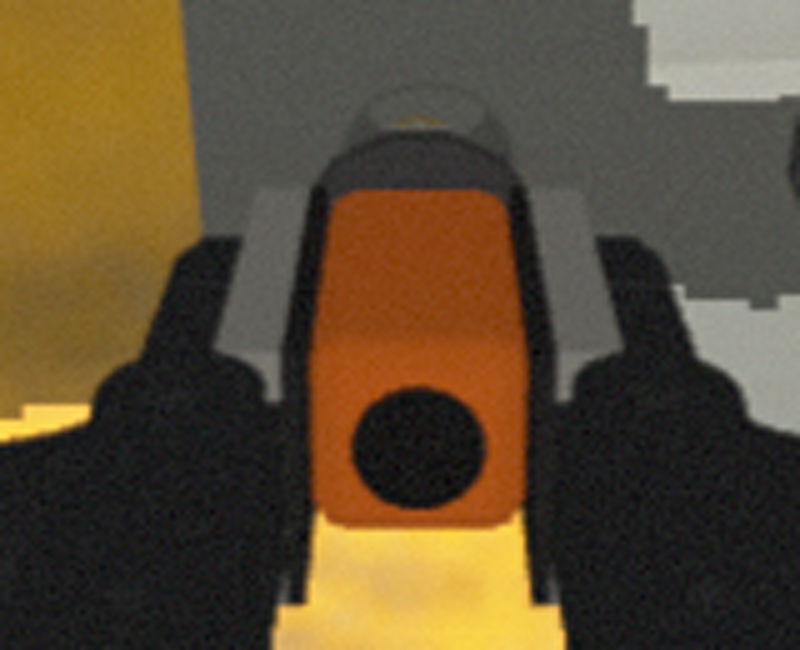

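View pics/s5.png

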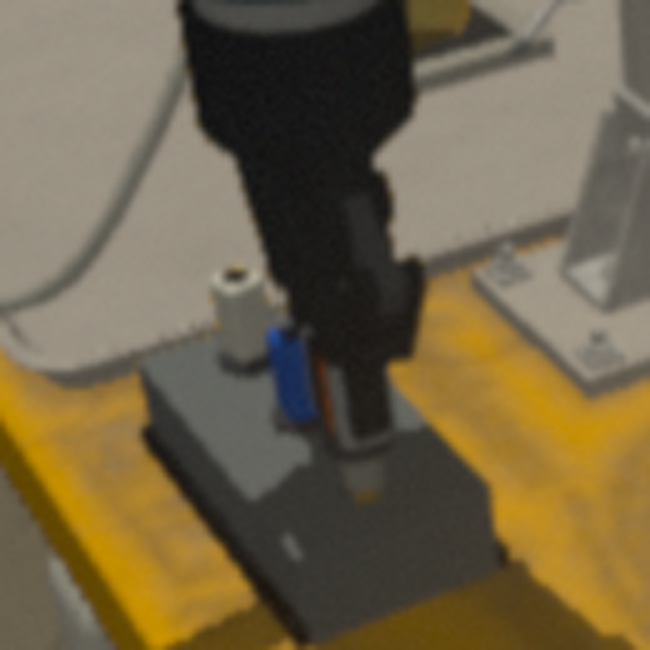

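Request:
apply_moves(
  commands=[
    [0.003, 0, 0, 0, -1],
    [0.003, 0, 0, 0, -1],
    [0.002, 0, 0, 0, -1],
    [0.002, 0, 0, 0, -1],
    [0, 0, 0, 0, -1],
  ],
)

```text
clock: 6.88
tool_pos: [0.4411, 0.0851, 0.0826]
eef_rot: [0.064, 3.14, 0.0]
wrist_force: [4.3, -0.7, -1.6]
finger_gap: 0.205
```

```bash
python3 - <<'E'
from rig import bot,capture
from h import *
s=bot.sense(); print(s["clock"],s["tool_pos"],s["wrist_force"],s["ft_torque"])
w=capture("wrist");crop(w,240,200,160,130,5,"w6.png")
E
```

```text
6.875 [0.44105913 0.08509682 0.08262237] [ 4.31421576 -0.65313576 -1.56086671] [-0.07936689 -0.86992156 -0.0147829 ]
```

View pics/w6.png

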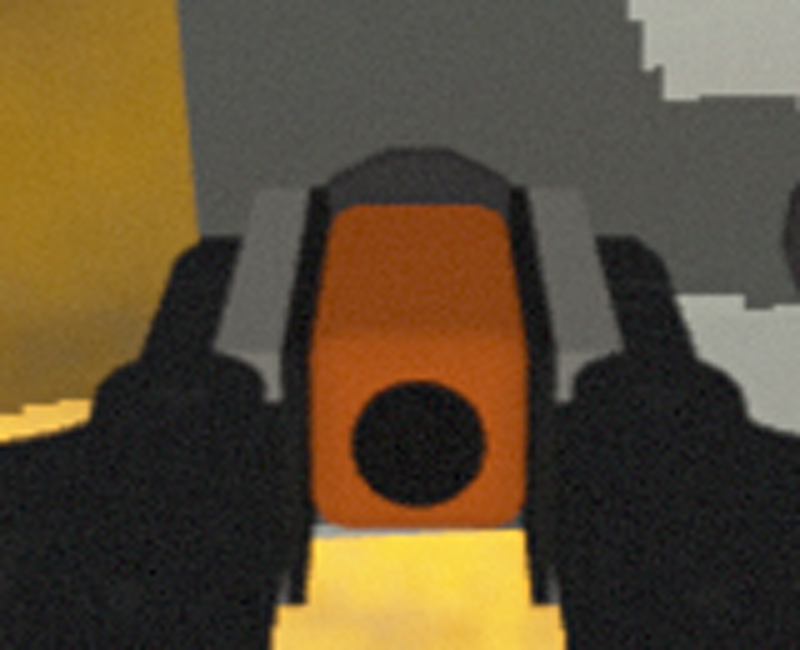

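Request:
apply_moves(
  commands=[
    [0.002, 0, 0, 0, -1],
    [0.002, 0, 0, 0, -1],
    [0.002, 0, 0, 0, -1],
    [0.002, 0, 0, 0, -1],
    [0, 0, 0, 0, -1],
  ],
)

```text
clock: 7.55
tool_pos: [0.4325, 0.0855, 0.0823]
eef_rot: [-0.064, -3.141, -0.0]
wrist_force: [4.6, -0.5, -0.5]
finger_gap: 0.204
```

```bash
python3 - <<'E'
from rig import bot,capture
from h import *
s=bot.sense(); print(s["clock"],s["tool_pos"],s["wrist_force"],s["ft_torque"])
w=capture("wrist");crop(w,240,200,160,130,5,"w7.png")
E
```

```text
7.55 [0.43254019 0.08546125 0.08226409] [ 4.59953283 -0.46893828 -0.53683971] [ 0.0407807  -0.77113987  0.0595715 ]
```

View pics/w7.png

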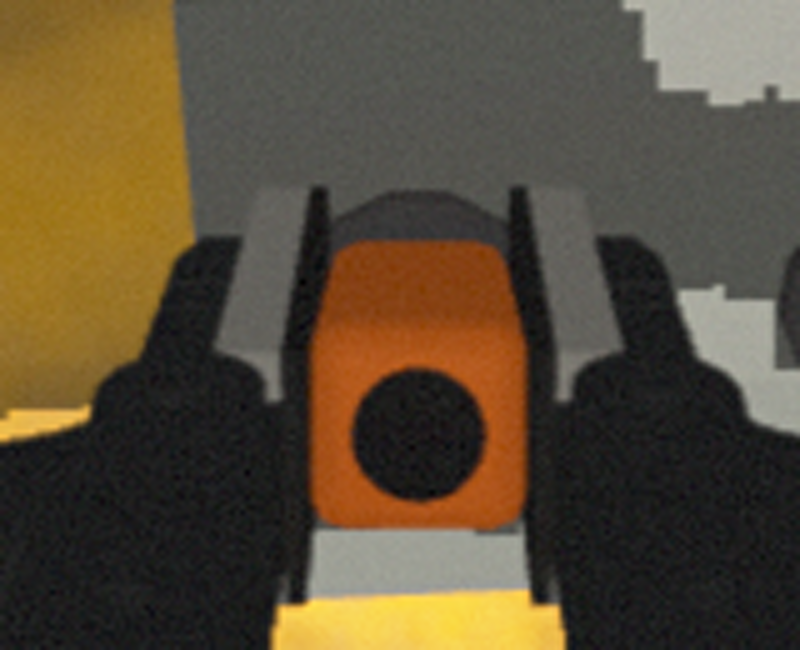

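```bash
cat > tilt.py <<'E'
from h import *
# camera in tool frame
Mct=np.array([[5.13e-4,.96497,.262359],[1,-6e-4,2.5e-4],[4e-4,.262359,-.96497]]); pc=np.array([.06593,-.00134,-.13188])
FOV=65.74609;CX,CY=323.22,201.599
fl=200/np.tan(np.radians(FOV/2))
def pv(P):
    p=(P-pc)@Mct; return CY+fl*p[:,1]/p[:,2]
def pts(a,c,th):
    up=np.array([np.sin(th),0,-np.cos(th)]); x=np.array([np.cos(th),0,np.sin(th)]); o=np.array([a,0,c])
    return np.array([o+.009*x+.004*up,o+.009*x+.04*up,o-.009*x+.04*up,o+.04*up])
def vv(o): return 200+(np.array(o)+.5)/5-.5
def fit(o,bias=0,th0=None):
    v=vv(o)
    if th0 is not None:
        s=least_squares(lambda q:(pv(pts(q[0],q[1],th0))+bias-v),[0,.02],x_scale=.01); return s.x,s.fun
    s=least_squares(lambda q:(pv(pts(*q))+bias-v),[0,.02,.1],x_scale=[.01,.01,.1]); return s.x,s.fun
E
python3 - <<'E'
from tilt import *
w5=[188,340,527,447]
x,r=fit(w5,0,0.);print(x*1e3,r)
b=-(-r); 
for o in (w5,[205,330,527,443],[240,318,527,433]):
    for bias in (0,-r):
        q,e=fit(o,bias);print(q[:2]*1e3,np.degrees(q[2]),e.round(2))
E
```

```text
[-5.10922532 27.68698946] [-0.16585675  0.98574408  0.6815282  -1.53956813]
[-5.02688439 27.1662402 ] 0.3505560039751361 [-0.03  0.8   0.8  -1.58]
[-5.10922532 27.68698946] 1.4648748911734587e-14 [ 0.  0.  0. -0.]
[-7.0819705  26.01471496] 4.835725207737618 [-0.03  0.9   0.89 -1.76]
[-7.19292356 26.5716533 ] 4.512455769943504 [-0.    0.1   0.09 -0.19]
[-11.57358262  24.89673147] 12.68976855750381 [-0.03  0.7   0.67 -1.35]
[-11.7344094   25.51180955] 12.408672513469917 [ 0.   -0.12 -0.11  0.23]
```

```bash
python3 - <<'E'
from tilt import *
from rig import bot,capture
for a,c in((0,.0197),(0,.024),(-.005,.0277),(-.003,.02)):
    print(a,c,((pv(pts(a,c,0))-200)*5).round(0), "meas 188 340 527 447")
s=bot.sense(); M=R.from_rotvec(s["eef_rot"]).as_matrix()
w=capture("wrist"); Mc=R.from_rotvec(w["attitude"]).as_matrix(); print(M.T@Mc, M.T@(w["xyz"]-s["tool_pos"]))
print(np.degrees(R.from_matrix(M).magnitude()))
c=capture("top");cv2.imwrite("pics/t7.png",c["color"][:,:,::-1]); 
c=capture("side");crop(c,165,120,130,130,5,"s7.png")
E
```

```text
0 0.0197 [167. 332. 531. 433.] meas 188 340 527 447
0 0.024 [153. 307. 501. 406.] meas 188 340 527 447
-0.005 0.0277 [184. 342. 527. 436.] meas 188 340 527 447
-0.003 0.02 [194. 364. 560. 464.] meas 188 340 527 447
[[ 5.01179007e-04  9.65016974e-01  2.62186934e-01]
 [ 9.99999811e-01 -5.77073723e-04  2.12470640e-04]
 [ 3.56338964e-04  2.62186778e-01 -9.65017081e-01]] [ 0.06645094 -0.00138649 -0.13185542]
179.9833352588201
```

View pics/s7.png

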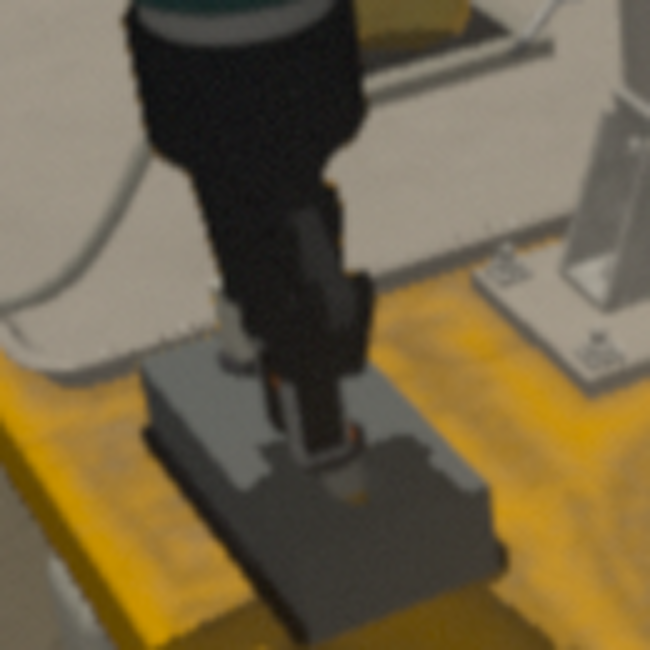

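```bash
cat >> tilt.py <<'E'
BIAS=vv([188,340,527,447])-pv(pts(-.0012,.0197,0))
E
python3 - <<'E'
from tilt import *
print(BIAS)
for o in ([188,340,527,447],[205,330,527,443],[240,318,527,433]):
    q,e=fit(o,BIAS);a,c,th=q; print(q[:2]*1e3,np.degrees(th),e.round(2),"tip tool", (np.array([a,c])+.028*np.array([-np.sin(th),np.cos(th)]))*1e3)
E
```

```text
[ 1.49454456 -1.52309774 -3.73691918 -0.30331231]
[-1.2 19.7] 3.051549244876025e-14 [-0. -0. -0. -0.] tip tool [-1.2 47.7]
[-3.2408033 18.8183914] 4.232330793421314 [-0.    0.1   0.1  -0.19] tip tool [-5.30722987 46.74203516]
[-7.69119604 18.14647949] 11.672149045251782 [ 0.   -0.11 -0.11  0.22] tip tool [-13.35591188  45.56747499]
```

Request:
apply_moves(
  commands=[
    [0.0015, 0, 0, 0, -1],
    [0.002, 0, 0, 0, -1],
    [0, 0, 0, 0, -1],
    [0, 0, 0, 0, -1],
  ],
)

```text
clock: 8.25
tool_pos: [0.4291, 0.0856, 0.0822]
eef_rot: [-0.064, -3.14, -0.0]
wrist_force: [3.2, 0.2, -1.2]
finger_gap: 0.208
```

```bash
python3 - <<'E'
from rig import bot,capture
from h import *
s=bot.sense(); print(s["clock"],s["tool_pos"],s["wrist_force"],s["ft_torque"])
w=capture("wrist");crop(w,240,200,160,130,5,"w8.png")
E
```

```text
8.25 [0.42907564 0.08560125 0.08222132] [ 3.21685473  0.15209875 -1.20849531] [ 0.06626241 -0.66916341  0.01066779]
```

View pics/w8.png

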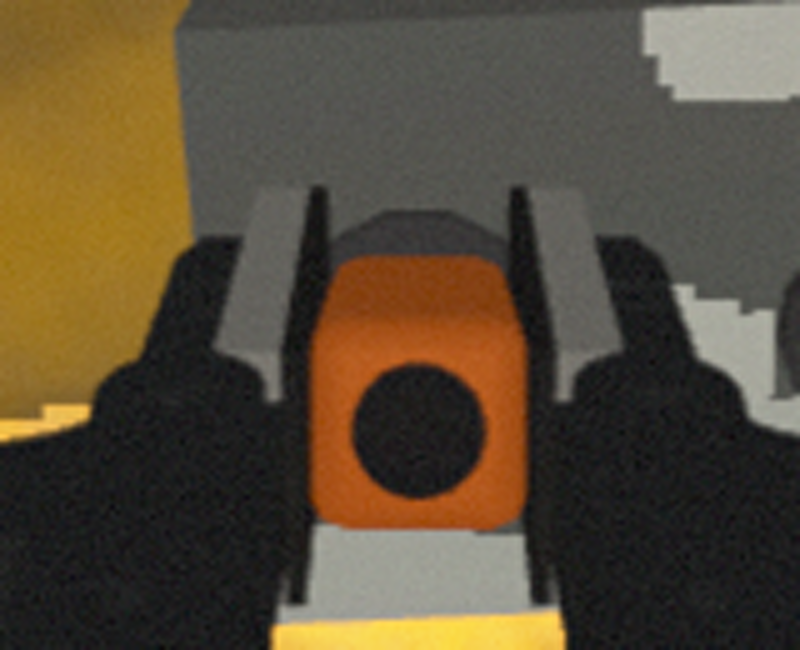

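```bash
python3 - <<'E'
from tilt import *
q,e=fit([256,316,527,430],BIAS);a,c,th=q; print(q[:2]*1e3,np.degrees(th),e.round(2),"tip tool", (np.array([a,c])+.028*np.array([-np.sin(th),np.cos(th)]))*1e3)
q,e=fit([256,316,527,430],0);print(np.degrees(q[2]),e)
E
```

```text
[-9.92975108 18.46722269] 14.548054346603365 [ 0.01 -0.22 -0.21  0.43] tip tool [-16.9631245   45.56946722]
15.71867752638555 [-0.0233813   0.59241322  0.56166286 -1.13568337]
```

Request:
apply_moves(
  commands=[
    [-0.003, 0, 0, 0, -1],
    [0, 0, 0, 0, -1],
    [0, 0, 0, 0, -1],
    [0, 0, -0.01, 0, -1],
    [0, 0, -0.015, 0, -1],
    [0, 0, -0.025, 0, -1],
    [0, 0, -0.015, -4.7, -1],
    [0, 0, 0, -4.6, -1],
    [0, 0, 0, 0, -1],
    [0, 0, 0, 0, -1],
  ],
  newtons=50,
)

```text
clock: 9.55
tool_pos: [0.4323, 0.0855, 0.1476]
eef_rot: [-0.188, 3.136, 0.0]
wrist_force: [0.3, -0.4, -0.7]
finger_gap: 0.203
```

```bash
python3 - <<'E'
from rig import bot,capture
from h import *
s=bot.sense(); print(s["clock"],s["tool_pos"],s["wrist_force"],s["ft_torque"],s["finger_gap"]); M=R.from_rotvec(s["eef_rot"]).as_matrix(); print(M.round(4))
w=capture("wrist");crop(w,240,200,160,130,5,"w9.png")
c=capture("side");crop(c,165,100,110,110,6,"s9.png")
E
```

```text
9.55 [0.43225889 0.08547191 0.14764476] [ 0.31662512 -0.36002542 -0.65357902] [-0.00043581  0.00853552 -0.02568086] 0.2027528279345446
[[-9.928e-01 -1.197e-01  3.000e-04]
 [-1.197e-01  9.928e-01  1.000e-04]
 [-3.000e-04  1.000e-04 -1.000e+00]]
```

View pics/w9.png

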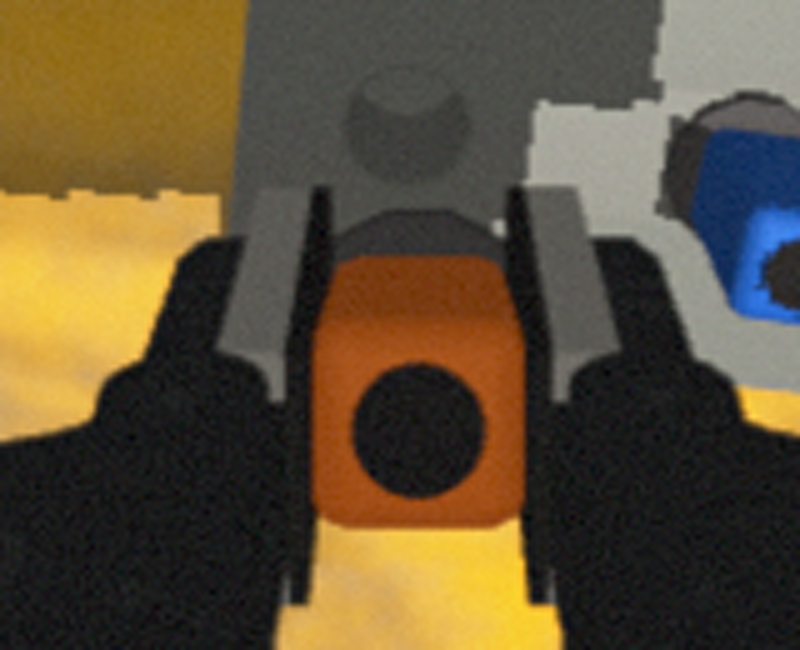

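View pics/s9.png

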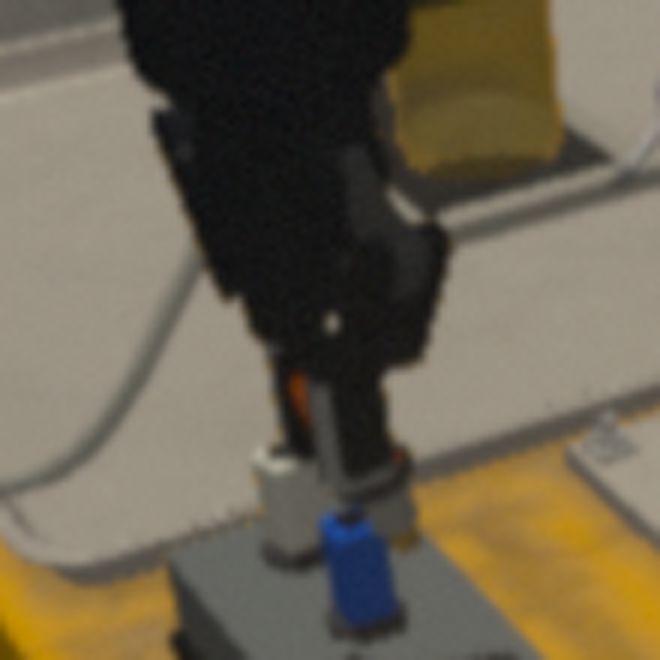

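Request:
apply_moves(
  commands=[
    [-0.019, -0.03, 0, 0, -1],
    [-0.019, -0.03, 0, 0, -1],
    [-0.019, -0.03, 0, 0, -1],
    [-0.019, -0.03, 0, 0, -1],
    [-0.019, -0.03, 0, 0, -1],
    [-0.019, -0.03, 0, 0, -1],
    [-0.019, -0.028, 0, 0, -1],
    [0, 0, 0.015, 0, -1],
    [0, 0, 0.015, 0, -1],
    [0, 0, 0, 0, -1],
    [0, 0, 0, 0, -1],
  ],
)

```text
clock: 11.02
tool_pos: [0.5894, -0.1043, 0.1176]
eef_rot: [-0.192, 3.135, 0.0]
wrist_force: [0.2, -0.3, -0.9]
finger_gap: 0.199
```

```bash
python3 - <<'E'
from rig import bot,capture
from h import *
s=bot.sense(); print(s["clock"],s["tool_pos"],s["wrist_force"],s["ft_torque"],s["finger_gap"]); M=R.from_rotvec(s["eef_rot"]).as_matrix(); print(M.round(4))
w=capture("wrist");cv2.imwrite("pics/w10.png",w["color"][:,:,::-1])
c=capture("side");crop(c,300,140,110,110,6,"s10.png")
c=capture("top");crop(c,310,150,110,100,6,"t10.png")
E
```

```text
11.025 [ 0.58939831 -0.10430811  0.11761663] [ 0.20761358 -0.25422487 -0.88479927] [-0.00515586  0.05132537 -0.01244802] 0.19914765973030646
[[-9.925e-01 -1.219e-01  3.000e-04]
 [-1.219e-01  9.925e-01  1.000e-04]
 [-3.000e-04  0.000e+00 -1.000e+00]]
```

View pics/w10.png

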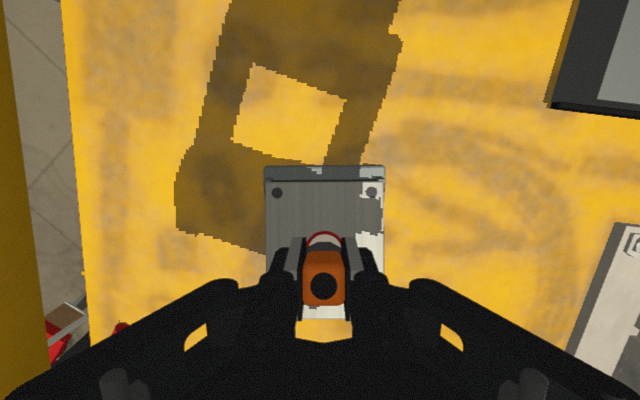

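View pics/s10.png

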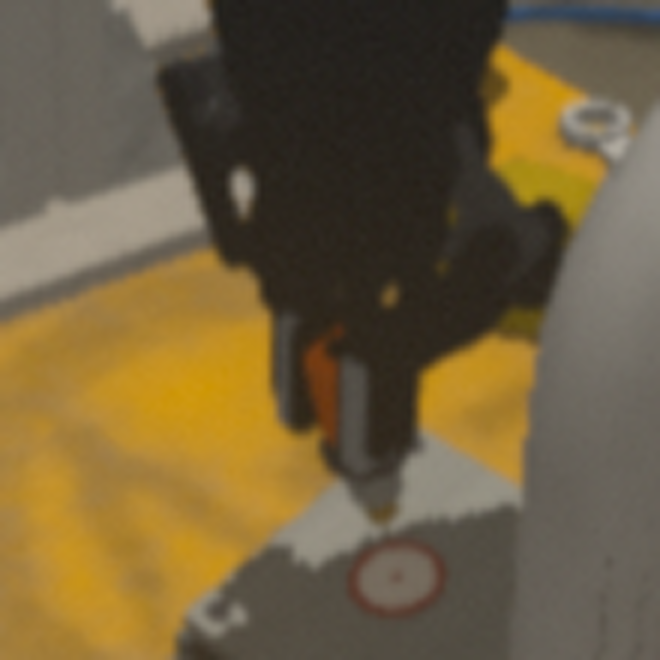

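View pics/t10.png

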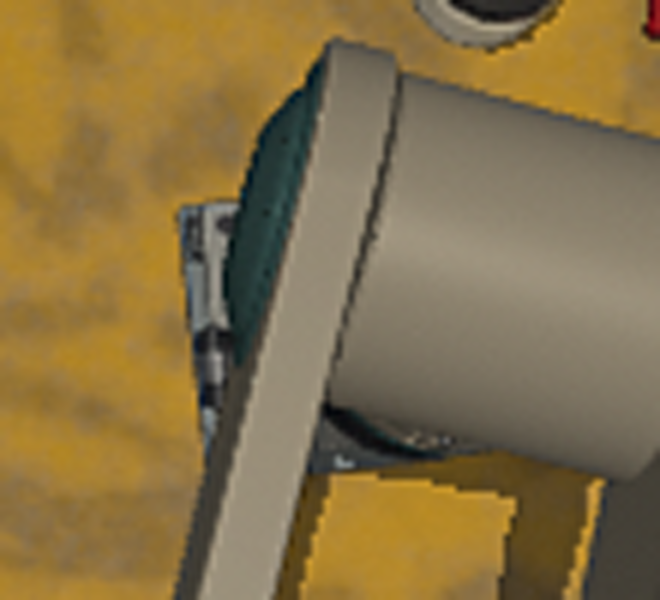

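```bash
python3 - <<'E'
from rig import bot,capture
from h import *
s=bot.sense(); M=R.from_rotvec(s["eef_rot"]).as_matrix(); c=capture("side"); w=capture("wrist")
tip=s["tool_pos"]+M@[-.017,0,.0456]; print("tip",tip)
def cr(p): return ((p-np.array([300,140])+.5)*6-.5).round(0)
print("tip crop",cr(proj(c,tip)[0]),"ring",cr(proj(c,[.6143,-.1012,.0435])[0]))
up=M@[np.sin(.2618),0,-np.cos(.2618)]
for z in (.01,.028,.032): print(z,cr(proj(c,tip+z*up)[0]))
crop(c,345,205,50,45,14,"s10b.png"); crop(w,255,160,140,100,5,"w10b.png")
E
```

```text
tip [ 0.60667903 -0.10260072  0.07259732]
tip crop [385. 513.] ring [399. 580.]
0.01 [380. 490.]
0.028 [370. 447.]
0.032 [368. 438.]
```

View pics/s10b.png

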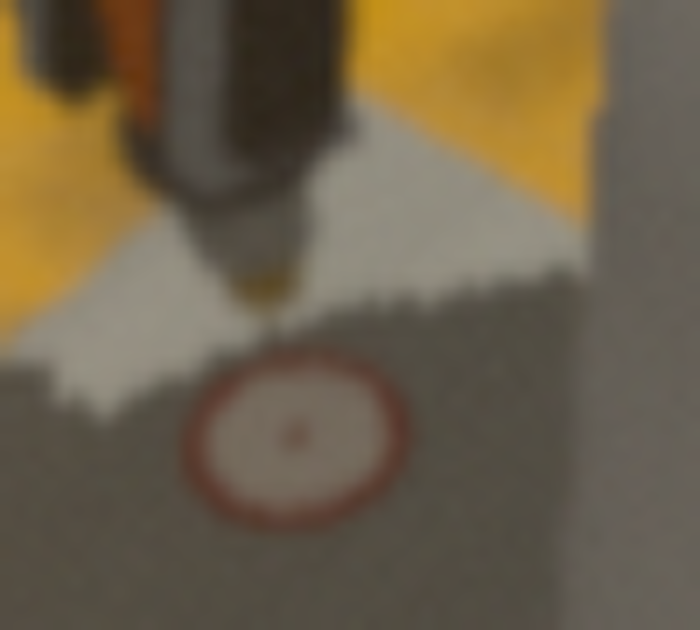

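View pics/w10b.png

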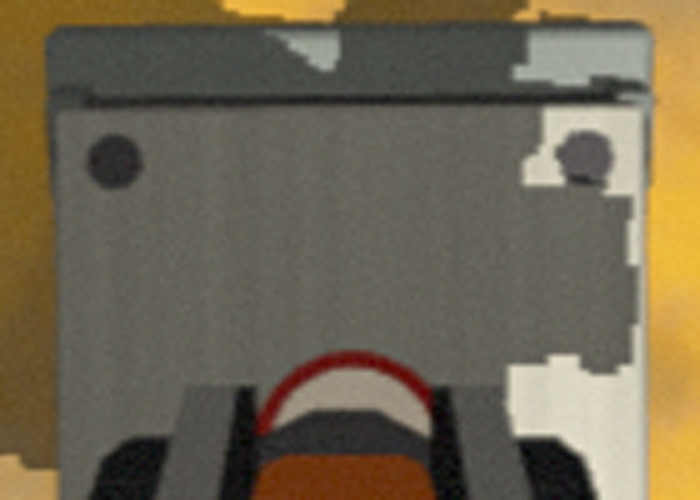

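Request:
apply_moves(
  commands=[
    [-0.0016, 0.0006, 0.006, 0, -1],
    [-0.0016, 0, 0.006, 0, -1],
    [-0.0016, 0, 0.006, 0, -1],
    [-0.0016, 0, 0.006, 0, -1],
    [0, 0, 0, 0, -1],
    [0, 0, 0, 0, -1],
  ],
)

```text
clock: 12.02
tool_pos: [0.5959, -0.1035, 0.0935]
eef_rot: [-0.191, 3.135, -0.0]
wrist_force: [-0.1, -0.1, -1.4]
finger_gap: 0.198
```

```bash
cat > look.py <<'E'
import sys
from rig import bot,capture
from tilt import *
n=sys.argv[1]; F=[];P=[]
for i in range(8):
    c=capture("side"); s=bot.sense(); F.append(s["wrist_force"]);P.append(s["tool_pos"])
F=np.array(F); M=R.from_rotvec(s["eef_rot"]).as_matrix(); nn=M@[np.sin(.2618),0,-np.cos(.2618)]
print(s["clock"],np.mean(P,0),"F",F.mean(0),F.std(0),"Fn",(F@nn).mean(),"torque",s["ft_torque"])
tip=np.mean(P,0)+M@[-.017,.0,.0456]; print("tip-spot: normal",(tip-[.6143,-.1012,.0435])@nn,"vec",tip-[.6143,-.1012,.0435])
crop(c,345,205,50,45,14,f"s{n}.png")
w=capture("wrist"); crop(w,240,200,160,130,5,f"w{n}.png")
E
python3 look.py 11
```

```text
12.425 [ 0.59587253 -0.10354083  0.09355461] F [ 0.2411384  -0.16842033 -0.52110727] [0.52718315 0.64164952 0.39684362] Fn -0.5600409913596601 torque [ 0.00863389 -0.00125155 -0.01313848]
tip-spot: normal 0.0047118381354015314 vec [-0.00154097 -0.00027955  0.00445902]
```

View pics/s11.png

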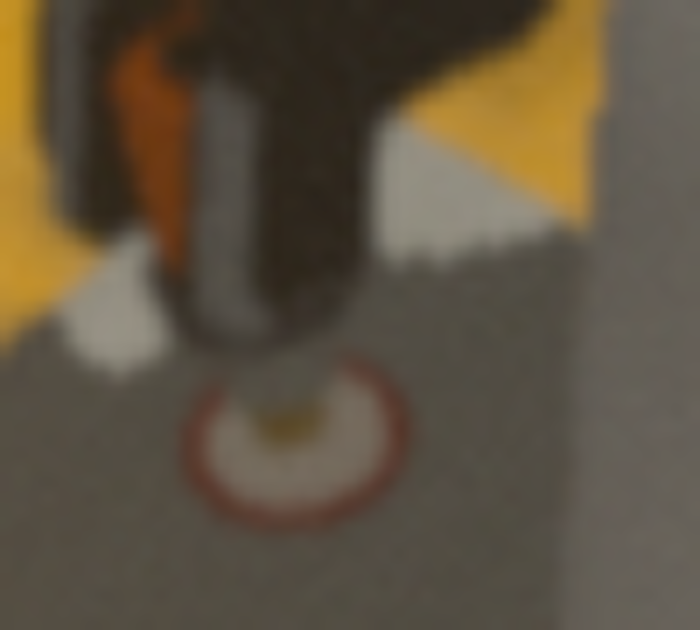

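Request:
apply_moves(
  commands=[
    [-0.0005, 0, 0.002, 0, -1],
    [-0.0005, 0, 0.002, 0, -1],
    [-0.0004, 0, 0.0014, 0, -1],
    [0, 0, 0, 0, -1],
    [0, 0, 0, 0, -1],
  ],
)

```text
clock: 13.1
tool_pos: [0.5971, -0.1033, 0.088]
eef_rot: [0.191, -3.136, -0.0]
wrist_force: [-1.9, -0.3, 0.4]
finger_gap: 0.203
```

```bash
python3 look.py 12
```

```text
13.5 [ 0.59711376 -0.1033242   0.08792413] F [-1.62218229  0.32612132  0.59992265] [0.53820788 0.46564208 0.29620724] Fn 0.9860203060054255 torque [-0.00517055  0.27245794 -0.01315672]
tip-spot: normal -0.0010535729162327006 vec [-3.10338699e-04 -6.04640093e-05 -1.17526889e-03]
```

View pics/s12.png

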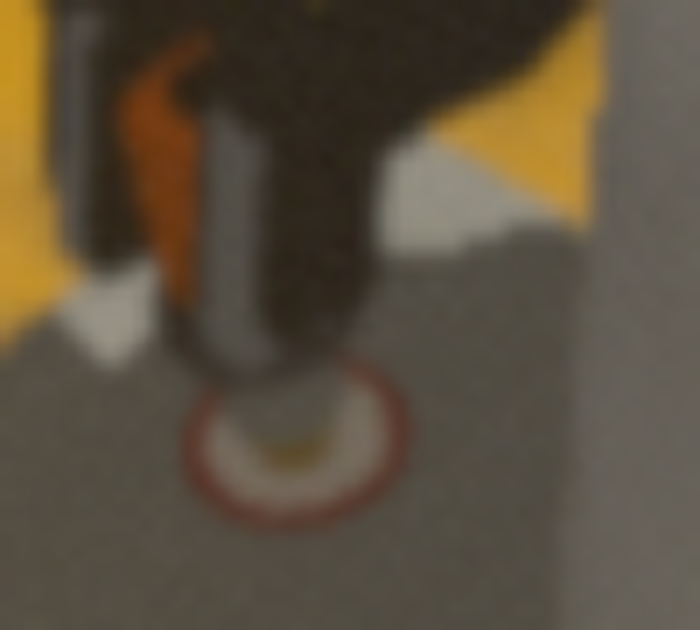

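Request:
apply_moves(
  commands=[
    [-0.0002, 0, 0.0008, 0, -1],
    [-0.0002, 0, 0.0008, 0, -1],
    [0, 0, 0, 0, -1],
    [0, 0, 0, 0, -1],
  ],
)

```text
clock: 14.05
tool_pos: [0.5976, -0.1033, 0.0864]
eef_rot: [-0.191, 3.136, 0.0]
wrist_force: [-1.2, -0.1, 1.9]
finger_gap: 0.203
```

```bash
python3 look.py 13
```

```text
14.45 [ 0.59761364 -0.10329611  0.08636561] F [-1.39896384  0.04572547  1.84309017] [0.33764837 0.41553696 0.30206131] Fn 2.1384846639459614 torque [-0.00197139  0.20305827 -0.00516488]
tip-spot: normal -0.0026871659930321435 vec [ 1.99905141e-04 -3.45738621e-05 -2.73004936e-03]
```

View pics/s13.png

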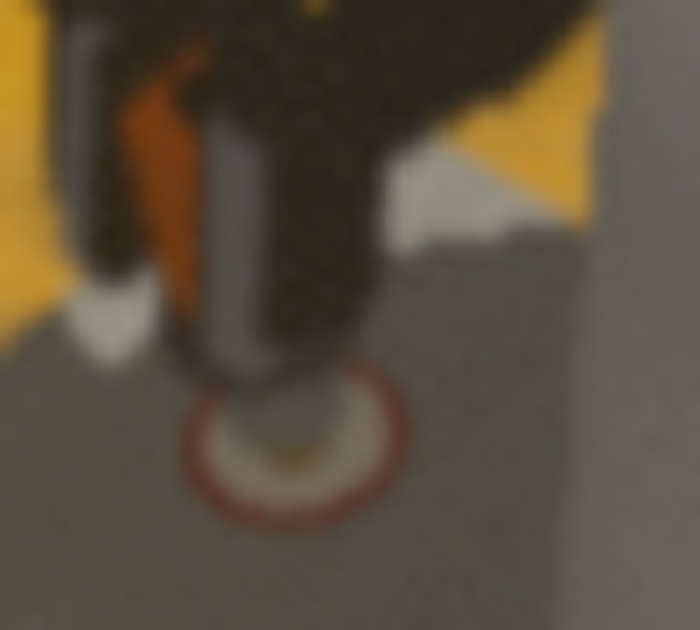

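View pics/w13.png

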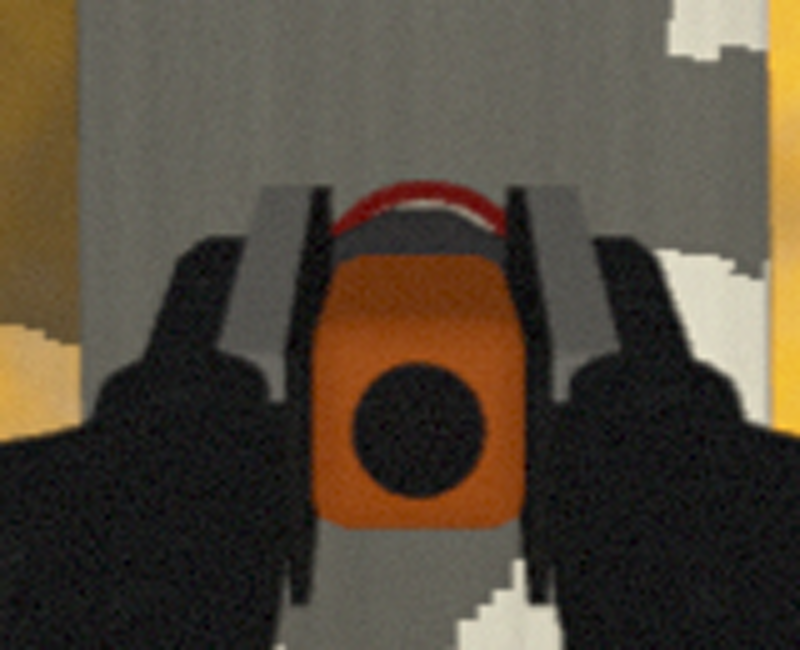

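Request:
apply_moves(
  commands=[
    [-0.0001, 0, 0.0007, 0, -1],
    [-0.0001, 0, 0.0006, 0, -1],
    [0, 0, 0, 0, -1],
    [0, 0, 0, 0, -1],
  ],
)

```text
clock: 15.0
tool_pos: [0.5979, -0.1032, 0.0851]
eef_rot: [-0.191, 3.135, 0.0]
wrist_force: [-0.5, -0.1, 3.1]
finger_gap: 0.2
```

```bash
python3 look.py 14; python3 look.py 15
```

```text
15.4 [ 0.59787839 -0.10327016  0.08511698] F [-0.51286553  0.26698695  2.59445585] [0.26763668 0.33471872 0.37133435] Fn 2.6293678338527746 torque [ 0.07753465 -0.02290919  0.00908165]
tip-spot: normal -0.003961540359115614 vec [ 4.69344853e-04 -8.68756472e-06 -3.97695099e-03]
15.85 [ 0.59785494 -0.10326595  0.08506972] F [-0.35439256  0.15043218  2.73597199] [0.54884206 0.32081704 0.58727749] Fn 2.728961995220681 torque [ 0.05447186 -0.12870699 -0.04016852]
tip-spot: normal -0.0040016922481905075 vec [ 4.42041434e-04 -2.92206192e-06 -4.02555985e-03]
```

View pics/s15.png

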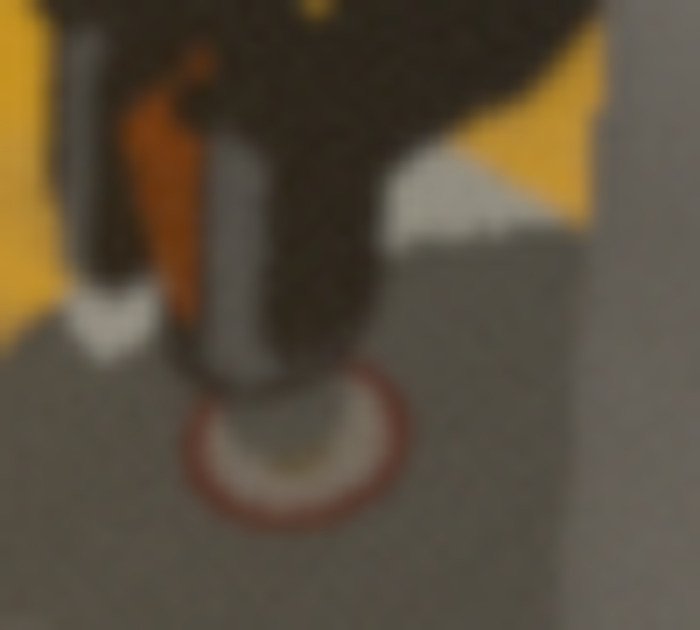

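View pics/w15.png

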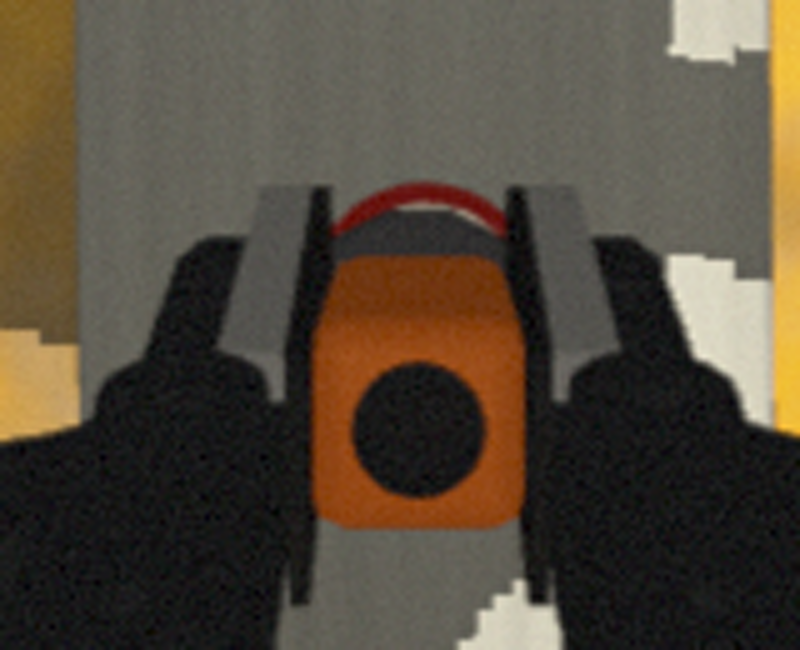

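Request:
apply_moves(
  commands=[
    [-0.0001, 0, 0.0003, 0, -1],
    [0, 0, 0, 0, -1],
    [0, 0, 0, 0, -1],
  ],
)

```text
clock: 16.27
tool_pos: [0.5979, -0.1032, 0.0847]
eef_rot: [-0.191, 3.136, 0.0]
wrist_force: [0.3, -0.1, 2.7]
finger_gap: 0.198
```

```bash
python3 look.py 16; python3 - <<'E'
from rig import bot,capture
from h import *
s=bot.sense(); M=R.from_rotvec(s["eef_rot"]).as_matrix(); c=capture("side")
spot=np.array([.6143,-.1012,.0435])
for deg in (11,13,15,17,19):
    t=np.radians(deg); up=M@[np.sin(t),0,-np.cos(t)]; x=M@[np.cos(t),0,np.sin(t)]; y=M@[0,1,0]
    o=spot+.024*up
    out=[]
    for sx,sy in((1,-1),(1,1)):
        p=proj(c,[o+.009*sx*x+.009*sy*y+z*up for z in(.005,.025,.039)])
        out.append(((p-[345,205]+.5)*14-.5).round(0).tolist())
    print(deg,out)
crop(c,345,195,35,40,15,"s17.png")
E
```

```text
16.675 [ 0.59791013 -0.10325582  0.08474433] F [0.34003266 0.25533299 3.34215835] [0.29161775 0.44002505 0.29255539] Fn 3.1326633982569385 torque [ 0.10384199 -0.17663313  0.04527588]
tip-spot: normal -0.0043308863139235 vec [ 4.93967786e-04  5.48819337e-06 -4.35223914e-03]
11 [[[279.0, 357.0], [263.0, 241.0], [251.0, 158.0]], [[177.0, 290.0], [159.0, 175.0], [146.0, 92.0]]]
13 [[[274.0, 364.0], [253.0, 251.0], [238.0, 170.0]], [[171.0, 297.0], [149.0, 185.0], [133.0, 104.0]]]
15 [[[268.0, 370.0], [243.0, 261.0], [225.0, 183.0]], [[166.0, 303.0], [139.0, 195.0], [120.0, 116.0]]]
17 [[[263.0, 377.0], [234.0, 272.0], [213.0, 195.0]], [[161.0, 310.0], [130.0, 205.0], [108.0, 129.0]]]
19 [[[258.0, 384.0], [224.0, 282.0], [200.0, 209.0]], [[155.0, 317.0], [121.0, 215.0], [96.0, 142.0]]]
```

View pics/s17.png

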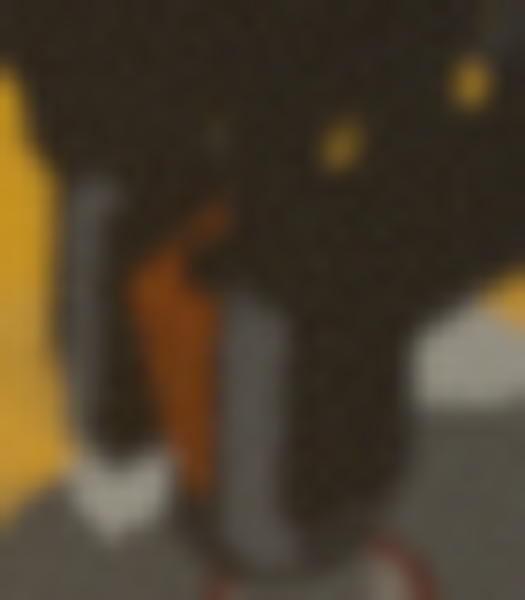

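```bash
python3 - <<'E'
from rig import bot,capture
import cv2
cv2.imwrite("pics/sf.png",capture("side")["color"][:,:,::-1])
E
```

```text
(no output)
```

View pics/sf.png

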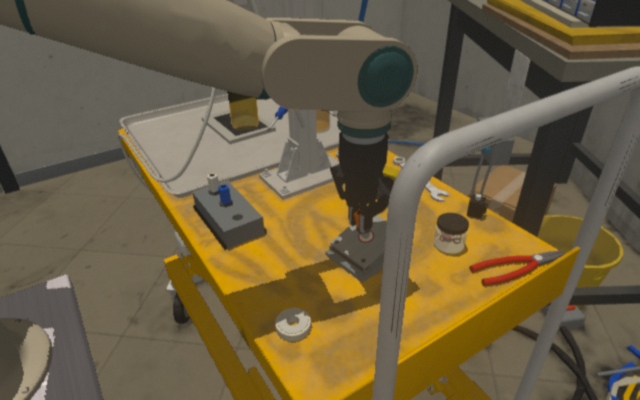

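The white and blue probes still stand in the tray at (213,178) and (224,190). The jar (452,232) and tape roll (293,324) haven't moved, and the probe is inside the ring at about (366,236). I'm handing in now.

```bash
python3 -c "
from rig import bot
print(bot.hand_in()); print(bot.sense()['clock'])"
```

```text
the job is handed in; nothing more can be done
None
the job is handed in; nothing more can be done
```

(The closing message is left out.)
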